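# Lock the valve block and hold the test coupler on its tilted nipple

### The job

Swing the keeper bar of the fixture fully shut over the valve block so that it snaps into its detent. Then take the test coupler out of its rack, push it squarely onto the block's tilted nipple until the nipple snaps and is pressed practically all the way in, and finish while still gripping the coupler and holding it pressed there against the spring, with the keeper still shut. Leave the plug, the lens tube and the flange ring where they are.

Things in the scene. Friction and masses are not known exactly. Their poses are not given: they have to be found in the camera images.
- fixture: Dark steel base plate 180 (x) x 150 (y) x 10 mm fixed to the bench, with a low-walled pocket (24 mm above the bench) that holds the valve block. Origin: centre of its underside; z up; yaw within 0.3 rad. At (58, -30) mm a 22 mm thick hinge post carries the keeper bar (pin top 70 mm above the bench); at (-50, -34) mm a catch post 48 mm high lies under the shut keeper's end.
- keeper (a joint): Keeper bar angle about its vertical hinge, rad: 0 = shut (bar along the fixture's -x, across the block's top), positive = open towards the fixture's -y; stops at 0 and 1.4. Starts 0.8 to 1.3. It stays where left (friction 0.07 N m); a sprung ball resists from 0.12 on (about 3 N more at the knob), is passed at 0.05 and then pushes it fully shut. Otherwise about 1 N on the knob moves it.
- keeper_hinge (a point): Point on the vertical hinge axis at the bar's mid-height, 58 mm above the bench (fixed to the fixture, same axes).
- keeper_knob (a point): Top centre of the keeper's black upright round knob (16 mm in diameter, 36 mm tall, its top 99 mm above the bench), 115 mm from the hinge axis; it can be pinched from above or pushed. The steel bar beneath it is 16 mm wide and 10 mm thick, 53 to 63 mm above the bench.
- valve_block: Loose aluminium block 60 (x) x 100 (y) x 40 mm, 0.7 kg, in the fixture's pocket with 0.5 mm play, axes as the fixture's, top 50 mm above the bench. Origin: centre of its underside. From its top at (0, 20) mm a round boss 30 mm in diameter rises 14 mm along an axis leaning 20 degrees from vertical to the block's -x (roughly to the robot); the steel nipple sticks out of it along that axis.
- nipple_tip (a point): Tip of the nipple, moving with it; z axis = the nipple's axis, outwards (20 degrees from vertical, leaning to the block's -x), y axis = the block's y. The nipple stands 28 mm out of the boss; stem 10 mm in diameter, head 14 mm in diameter over its last 13 mm, the tip tapering to 6 mm. Unpressed the tip is about 89 mm above the bench.
- nipple (a joint): How far the nipple is pushed in along its axis, m: 0 = free, 0.012 = hard stop. The push needed rises from 6 N to about 10 N at 3 mm, then drops (the snap, at about 6 mm) to about 6 N at 9 mm and rises again to about 11 N at the stop. It always springs back when let go.
- coupler: Test coupler, loose, upright in a rack hole: aluminium nose 32 mm in diameter, 34 mm long, below; black round barrel 26 mm in diameter above; 92 mm tall, about 0.16 kg. Told from the plug by its tall slim black barrel. Origin: centre of its lower rim; z axis up along it. Its socket opens at the lower rim, 18 mm in diameter, 14 mm deep. Grip the barrel, e.g. 62 mm above the rim.
- coupler_seat (a point): Centre of the flat socket floor inside the coupler's nose, 14 mm up from its lower rim; this meets the nipple's tip. Axes as the coupler's.
- rack: Black block 70 (x) x 160 (y) x 30 mm fixed to the bench with two round holes 35 mm wide and 18 mm deep at y = -40 and +40 mm. Origin: centre of its underside.
- blank_plug: Bystander: short aluminium plug, 42 mm tall, with a broad flat head 42 mm in diameter, in the rack's other hole. Origin: centre of its underside.
- lens_tube: Bystander: black lens tube standing upright, 42 mm in diameter (aluminium ring 50 mm at the top), 79 mm tall. Origin: centre of its underside.
- flange: Bystander: steel flange ring lying flat, 70 mm in diameter, 13 mm thick. Origin: centre of its underside.

How it is judged:
By the outcome, as a careful person would: the job done as asked, in the order asked, and still so for the second after the job is handed in, while the arm keeps its last pose, push and grip.
It also fails if it takes over 61 s, if anything falls off the work surface, if the arm or the gripper's body presses on something with over 40 N, if the wrist force passes 120 N, or if a joint passes its speed limit or range.

### The arm

A 6-joint arm with a two-finger parallel gripper is mounted at the origin on the work surface. World frame = base frame: x ahead of the robot, y to its left, z up, the work surface at z = 0. Lengths are in mm, angles in rad, forces in N, time in s.
With the tool pointing down it reaches from about 275 to 1000 mm from the base axis. Payload 8.4 kg.
Tool frame: the origin (TCP) lies midway between the tips of the shut fingers; the grasp point (between the pads) lies 19 mm behind it; z points along the fingers, y is the line along which they close (so a half turn about z gives the same grasp; the last joint's range is limited). The gripper opens to 85 mm and grips with 20 to 120 N. Pads are 22 mm wide; open, the fingers measure 114 mm over their backs; the gripper's body (76 mm by 85 mm) begins 54 mm behind the grasp point. The pads swing forward as they close: fully open they stand 13 mm farther back than shut.
Start: joints at [-1.14, 0.353, 1.633, -0, 1.155, -0.002], TCP at [262.133, -567.375, 231.281] pointing down, gripper open.
Joint ranges: [-2.63, 2.63], [-0.92, 2.1], [0.06, 2.66], [-1.3, 4.44], [0, 2.69], [-3.02, 3.02]. Speed limits (rad/s): [2.22, 2.22, 2.79, 3.14, 3.14, 3.14].

### API

Orientations are given as [roll, pitch, yaw] about the fixed x, y, z axes, in that order (R = Rz(yaw) Ry(pitch) Rx(roll)).
In Python, from rig import * gives the robot as it stands.
- The arm moves only by the shell command python3 -m jog 'ROWS' [FORCE]. ROWS is JSON, a list of rows, each an object of numbers: "x", "y", "z": the shift along the tool's x, y, z in cm; "spin": the turn about the tool's z in rad; "grip": the closure, from 0 (fully open) to 1 (shut). In form: [{"x": .., "y": .., "z": .., "spin": .., "grip": ..}, ...]. A call has 1 to 20 rows; each row shifts and turns the commanded pose from where the row before left it, along the tool's axes as they then stand; what a row does not reach is not made up. A row lasts 1/12 s, in which the tool goes at most 41.7 mm and 7.16 degrees, less where a joint would pass 70% of its speed; a pose out of reach is approached as far as the arm can. A call with a gripper value outside its range is refused whole. The fingers move at their own pace and stop on an object; FORCE is the grip in N (left out, the last holds). Time passes only in rows, so rows that do not move let the fingers close. It gives the time, the measured TCP pose, the force, the opening and the grip force at its end, in the units of the state.
- sense(): the state, without advancing time (a new reading comes with each control period).
- grab_frame(name): name is "scene" or "top" or "wrist"; returns a dict with "pixels" (384x512x3 uint8, blue, green, red), "camera_matrix" (3x3 intrinsics, pixels), "rvec" (rotation vector, rad) and "tvec" (3), from world to camera coordinates, as OpenCV has them; the wrist camera has in their place "T_tool_cam" (4x4, takes a point from camera to tool coordinates, whose origin is the TCP and whose axes are the flange's). Camera axes: x right, y down, z forward; pixel columns grow to the right and rows downward; lengths in mm; the calibration is good to about 2 mm. A picture is of the moment at which its call begins: read the wrist's pose just before it. There is no depth.
- sign_off(): hands the job in; it is judged then, once.
The state is a dict: "clock": time; "qpos": joint angles; "qvel": joint speeds; "joint_efforts": joint torques, N m; "eef_pos": TCP position; "tcp_rot": TCP orientation; "contact_force": force on the tool from outside, world axes, zero at the start; "wrist_torque": the same for the moment, N m; "opening": opening from 0.0 (shut) to 1.0 (fully open); "grasp_force": force on a finger pad.
Only numpy, scipy, OpenCV 4.12 (cv2) and the standard library are available. Lean on these libraries where they do the work, as an engineer would, in place of code of your own. Each camera call takes 0.05 s, during which the arm holds its last target. There are 200 camera calls.

## Working session

There is one attempt and no reset: what is moved stays moved. The work goes in short steps, Python scripts to look and compute and a shell command to move; the robot and the scene stay as the last step left them, time stands still between calls to the robot, and variables do not carry over. Pictures are saved under pics/ and viewed, at most 10 in all, crops included, and the job is handed in when it is done.

```bash
ls; mkdir -p pics
python3 - <<'E'
from rig import *
import cv2,pickle
s=sense();print(s)
d={}
for n in("scene","top"):
    f=grab_frame(n);d[n]=f;cv2.imwrite(f"pics/{n}0.png",cv2.resize(f["pixels"],(800,600),interpolation=cv2.INTER_CUBIC))
    print(n,f["camera_matrix"],f["rvec"],f["tvec"])
pickle.dump(d,open("f0.pkl","wb"))
E
```

```text
pics
{'clock': 0.0, 'qpos': array([-1.14040639e+00,  3.53616251e-01,  1.63416402e+00,  2.88837093e-05,
        1.15523371e+00, -2.38792807e-03]), 'qvel': array([ 3.44868677e-04, -2.53962539e-04, -3.96123467e-05,  1.82845686e-03,
        5.49474032e-05,  1.79221176e-03]), 'joint_efforts': array([ 9.67247724e-04, -6.05240107e+01, -3.42069697e+01,  3.90947400e-05,
        9.43251798e-03, -9.59070007e-06]), 'eef_pos': array([ 261.92634891, -566.91308341,  230.56883407]), 'tcp_rot': array([-3.14017140e+00, -2.98027385e-05,  4.32766162e-01]), 'contact_force': array([-0.38178189, -0.3042657 ,  0.58925622]), 'wrist_torque': array([ 0.03746393,  0.01834559, -0.06694058]), 'grasp_force': 0.0, 'opening': 1.003382746727931}
scene [[483.09088138   0.         247.18681367]
 [  0.         483.09088138 187.51141908]
 [  0.           0.           1.        ]] [ 2.03128018  0.72067675 -0.40821299] [-429.69768833 -107.68167494 1607.8909157 ]
top [[468.40459461   0.         256.44462568]
 [  0.         468.40459461 191.78904061]
 [  0.           0.           1.        ]] [ 2.17662151 -2.21957749  0.05993926] [  -6.28419623  561.4447457  1509.61083248]
```

View pics/scene0.png

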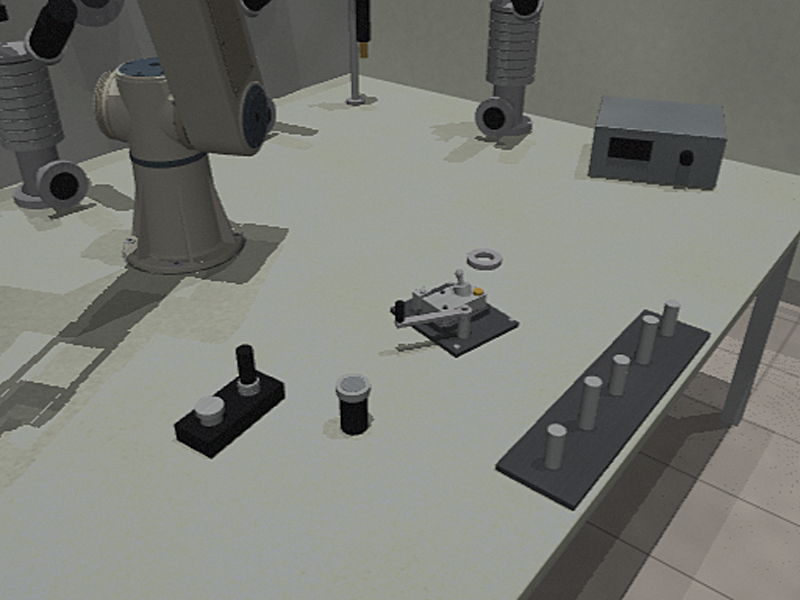

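View pics/top0.png

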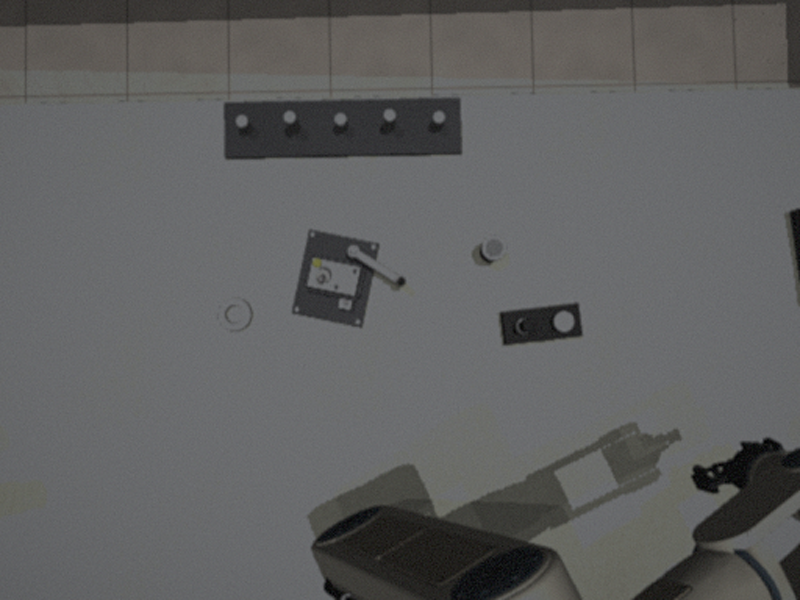

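The scene view shows the rack, the lens tube, and the fixture with the keeper open at about (435,315). In the top view, the fixture is at about (337,278), the coupler barrel at (521,325) and the knob at (401,281). Next I'll enlarge these areas.

```bash
cat > h.py <<'E'
import numpy as np,cv2
def P(f):
    R=cv2.Rodrigues(np.array(f["rvec"],float))[0];return f["camera_matrix"],R,np.array(f["tvec"],float).ravel()
def ray(f,u,v):
    K,R,t=P(f);d=R.T@np.linalg.solve(K,[u,v,1]);return -R.T@t,d
def at(f,u,v,z):
    c,d=ray(f,u,v);return c+d*(z-c[2])/d[2]
def proj(f,p):
    K,R,t=P(f);return cv2.projectPoints(np.array(p,float).reshape(-1,3),np.array(f["rvec"],float),np.array(f["tvec"],float),K,None)[0].reshape(-1,2)
def wcam(s,f):
    "make wrist frame behave as world camera"
    from scipy.spatial.transform import Rotation as Ro
    T=np.eye(4);T[:3,:3]=Ro.from_euler("xyz",s["tcp_rot"]).as_matrix();T[:3,3]=s["eef_pos"]
    M=np.linalg.inv(T@np.array(f["T_tool_cam"]))
    g=dict(f);g["rvec"]=cv2.Rodrigues(M[:3,:3])[0].ravel();g["tvec"]=M[:3,3];return g
E
python3 - <<'E'
import pickle,cv2,numpy as np
from h import *
d=pickle.load(open("f0.pkl","rb"))
def crop(n,x,y,w,h,W=400,H=300):
    c=d[n]["pixels"][y:y+h,x:x+w];c=cv2.convertScaleAbs(c,alpha=1.6);return cv2.resize(c,(W,H),interpolation=cv2.INTER_CUBIC)
a=np.vstack([np.hstack([crop("top",180,140,100,75),crop("top",300,140,100,75)]),np.hstack([crop("scene",240,155,100,75),crop("scene",105,215,100,75)])])
cv2.imwrite("pics/c1.png",a)
t=d["top"]
for n,u,v,z in [("coupler top",521,325,104),("plug",564,322,54),("knob",401,281,99),("hingepin",354,252,70),("lens",492,249,79)]:
    print(n,at(t,u*.64,v*.64,z).round(0))
E
```

```text
coupler top [ 503. -251.  104.]
plug [ 507. -347.   54.]
knob [594. -18.  99.]
hingepin [656.  75.  70.]
lens [ 656. -202.   79.]
```

View pics/c1.png

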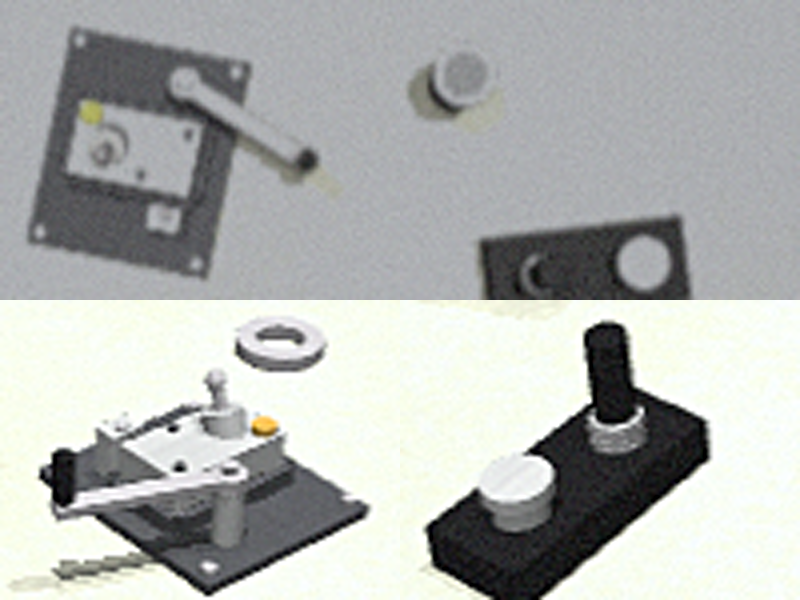

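The composite's upper half is the top view. It shows the plate corners at (75,25), (250,65), (208,278) and (30,240), the hinge pin at (185,83), the knob at (308,160), and the block's far and near edges. The lower right shows the coupler's barrel top at (605,330) and the plug head at (517,475).

Run:
```python
import pickle
from h import *
d=pickle.load(open("f0.pkl","rb"));t=d["top"];s=d["scene"]
T=lambda u,v,z:at(t,180+u/4,140+v/4,z)
c=np.array([T(75,25,10),T(250,65,10),T(208,278,10),T(30,240,10)])
print("corners",c.round(0).tolist(),"ctr",c.mean(0).round(1))
e=[c[0]-c[3],c[1]-c[2]];print([np.hypot(*x[:2]) for x in e],[np.arctan2(x[1],x[0]) for x in e], [np.hypot(*(c[0]-c[1])[:2])])
h=T(185,83,70);k=T(308,160,99);print("hinge",h,"knob",k,np.hypot(*(k-h)[:2]),np.arctan2(*(h-k)[:2][::-1]))
b=np.array([T(83,105,50),T(205,125,50),T(190,198,50),T(65,178,50)]);print("block",b.mean(0),b.round(0).tolist())
yaw=np.mean([np.arctan2(x[1],x[0]) for x in e]);C=c.mean(0);R=np.array([[np.cos(yaw),-np.sin(yaw)],[np.sin(yaw),np.cos(yaw)]])
print("pred hinge",C[:2]+R@[58,-30],"tip xy from block",yaw)
sc=lambda u,v,z:at(s,105+(u-400)/4,215+(v-300)/4,z)
print("scene barrel top",sc(605,331,104),"plug",sc(517,475,54))
s2=lambda u,v,z:at(s,240+u/4,155+(v-300)/4,z)
print("scene knob",s2(63,455,99),"pin",s2(231,470,70),"tip",s2(214,374,89))
# top rack: barrel bottom dark between
r=lambda u,v,z:at(t,300+(u-400)/4,140+v/4,z)
print("rack corners",r(480,240,30),r(680,217,30))
print(b.mean(0)[:2]+R@[-14-0,20])
```

```text
corners [[714.0, 169.0, 10.0], [679.0, 26.0, 10.0], [505.0, 63.0, 10.0], [539.0, 208.0, 10.0]] ctr [609.4 116.5  10. ]
[np.float64(179.70926242297992), np.float64(177.48879087328064)] [np.float64(-0.2186956545913014), np.float64(-0.2118899176369432)] [np.float64(147.07884407476618)]
hinge [657.92175533  75.99033202  70.        ] knob [593.22249415 -19.25627148  99.        ] 115.14299750729221 0.9741111091412734
block [606.364789  117.1920934  50.       ] [[644.0, 159.0, 50.0], [626.0, 62.0, 50.0], [568.0, 75.0, 50.0], [586.0, 174.0, 50.0]]
pred hinge [659.62530692  74.80692574] tip xy from block -0.2152927861141223
scene barrel top [ 504.5766724  -266.37322908  104.        ] plug [ 513.07897882 -345.70862163   54.        ]
scene knob [601.01417389 -21.3064184   99.        ] pin [669.26570605  68.29841453  70.        ] tip [608.13358137 136.03768451  89.        ]
rack corners [ 529.99208653 -221.12968106   30.        ] [ 545.37073384 -382.73514476   30.        ]
[596.96066386 139.72123965]
```

```bash
python3 -m jog '[{"x":2,"y":-1.35,"grip":0.45},{"x":3.1,"y":-2.1},{"x":3.1,"y":-2.1},{"x":3.1,"y":-2.1},{"x":3.1,"y":-2.1},{"x":3.1,"y":-2.1},{"x":3.1,"y":-2.1},{"x":3.1,"y":-2.1},{"x":3.1,"y":-2.1},{"x":3.1,"y":-2.1},{"x":3.1,"y":-2.1},{"x":3.1,"y":-2.1},{"x":3.1,"y":-2.1},{"x":3.1,"y":-2.1},{"x":3.1,"y":-2.1},{"x":3.1,"y":-2.1},{"x":3.1,"y":-2.1},{"x":1.5,"y":-1},{"spin":-0.12},{"spin":-0.12}]'
python3 - <<'E'
from rig import *
from h import *
import pickle
s=sense();f=grab_frame("wrist");g=wcam(s,f)
print(s["eef_pos"],s["tcp_rot"],s["opening"],f["T_tool_cam"])
pickle.dump((s,g),open("w1.pkl","wb"));cv2.imwrite("pics/w1.png",cv2.convertScaleAbs(cv2.resize(f["pixels"],(800,600)),alpha=1.4))
E
```

```text
[ 261.97830768 -566.97111247  230.6318929 ] [-3.14032578e+00 -2.79551901e-05  4.32858581e-01] 1.001475191476804 [[ 6.58871630e-04 -9.48520307e-01 -3.16715635e-01  8.21146769e+01]
 [ 9.99999709e-01  7.46537972e-04 -1.55454872e-04  3.99012951e-01]
 [ 3.83892351e-04 -3.16715440e-01  9.48520523e-01 -1.42392007e+02]
 [ 0.00000000e+00  0.00000000e+00  0.00000000e+00  1.00000000e+00]]schema error: expected keys x, y, z, spin, grip
```

View pics/w1.png

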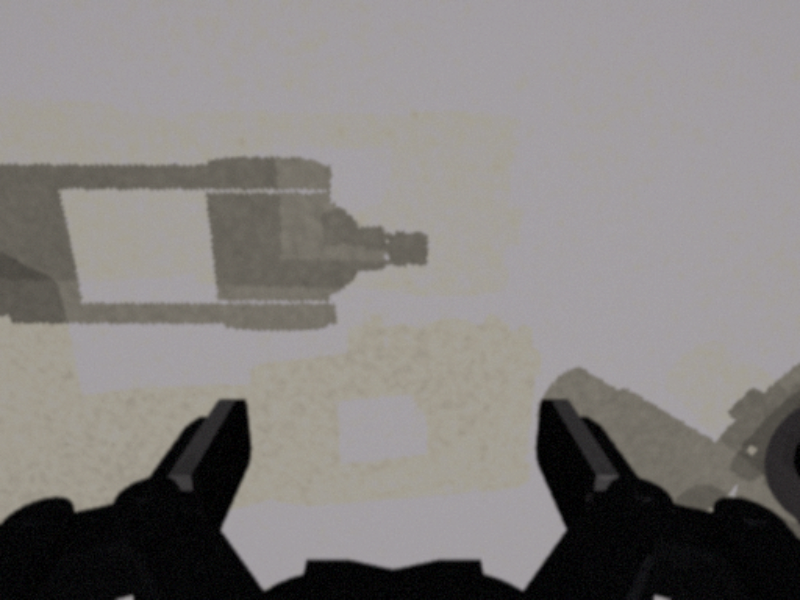

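The arm did not move, because every row needs all five keys. The picture shows only bench and shadows, with the fingers at the bottom at (245,440) and (540,440).

```bash
python3 -m jog '[{"x":2,"y":-1.4,"z":0,"spin":0,"grip":0.45},{"x":3.1,"y":-2.1,"z":0,"spin":0,"grip":0.45},{"x":3.1,"y":-2.1,"z":0,"spin":0,"grip":0.45},{"x":3.1,"y":-2.1,"z":0,"spin":0,"grip":0.45},{"x":3.1,"y":-2.1,"z":0,"spin":0,"grip":0.45},{"x":3.1,"y":-2.1,"z":0,"spin":0,"grip":0.45},{"x":3.1,"y":-2.1,"z":0,"spin":0,"grip":0.45},{"x":3.1,"y":-2.1,"z":0,"spin":0,"grip":0.45},{"x":3.1,"y":-2.1,"z":0,"spin":0,"grip":0.45},{"x":3.1,"y":-2.1,"z":0,"spin":0,"grip":0.45},{"x":3.1,"y":-2.1,"z":0,"spin":0,"grip":0.45},{"x":3.1,"y":-2.1,"z":0,"spin":0,"grip":0.45},{"x":3.1,"y":-2.1,"z":0,"spin":0,"grip":0.45},{"x":3.1,"y":-2.1,"z":0,"spin":0,"grip":0.45},{"x":3.1,"y":-2.1,"z":0,"spin":0,"grip":0.45},{"x":3.1,"y":-2.1,"z":0,"spin":0,"grip":0.45},{"x":2,"y":-1.4,"z":0,"spin":0,"grip":0.45},{"x":0,"y":0,"z":0,"spin":-0.11,"grip":0.45},{"x":0,"y":0,"z":0,"spin":-0.11,"grip":0.45},{"x":0,"y":0,"z":0,"spin":-0.11,"grip":0.45}]' 20
python3 - <<'E'
from rig import *
from h import *
import pickle
s=sense();f=grab_frame("wrist");g=wcam(s,f)
print(s["eef_pos"],s["tcp_rot"],s["opening"])
pickle.dump((s,g),open("w1.pkl","wb"));cv2.imwrite("pics/w2.png",cv2.convertScaleAbs(cv2.resize(f["pixels"],(800,600)),alpha=1.4))
E
```

```text
clock: 1.82
eef_pos: [576.7, -43.4, 230.8]
tcp_rot: [-3.141, 0.001, 0.77]
contact_force: [-0.1, -0.7, -0.4]
opening: 0.546
grasp_force: 0.0
[576.67497012 -43.39707619 230.83528289] [-3.14099049e+00  6.09509601e-04  7.69572459e-01] 0.5461541889977771
```

View pics/w2.png

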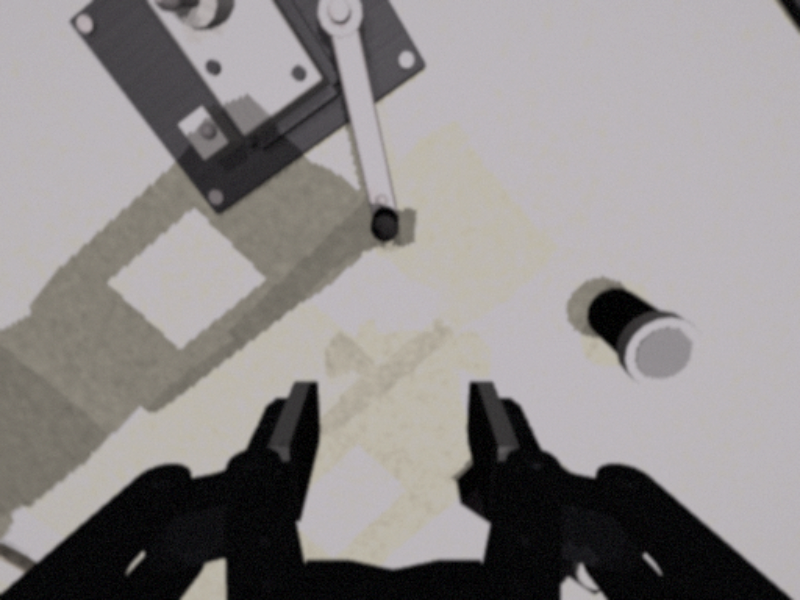

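The knob top is at (385,225) and the hinge pin at (340,12). The plate corners are at (219,212), (424,66) and (72,20).

Run:
```python
import pickle
from h import *
s,g=pickle.load(open("w1.pkl","rb"))
W=lambda u,v,z:at(g,u*.64,v*.64,z)
k=W(385,225,99);h=W(340,12,70);print("knob",k,"pin",h,np.hypot(*(k-h)[:2]),"yaw",np.arctan2(*(h-k)[1::-1]))
a,b,c=W(219,212,10),W(424,66,10),W(72,20,10);print(a,b,c,"yaw",np.arctan2(*(b-a)[1::-1]),np.hypot(*(b-a)[:2]),np.hypot(*(c-a)[:2]))
yaw=s["tcp_rot"][2];d=k-s["eef_pos"];print("tool shift",np.cos(yaw)*d[0]+np.sin(yaw)*d[1],np.sin(yaw)*d[0]-np.cos(yaw)*d[1])
```

```text
knob [599.401256   -16.01754515  99.        ] pin [661.09655812  77.25633323  70.        ] 111.83168911620525 yaw 0.9864192183722794
[510.85135081  66.98094575  10.        ] [681.32856891  28.9495858   10.        ] [542.54274741 210.78326169  10.        ] yaw -0.21949348503160604 174.6678740703437 147.2530158942114
tool shift 35.37365642632759 -3.850613048657891
```

```bash
python3 -m jog '[{"x":0,"y":0,"z":0,"spin":-0.105,"grip":0.45},{"x":0,"y":0,"z":0,"spin":-0.105,"grip":0.45},{"x":1.7,"y":0.1,"z":0,"spin":0,"grip":0.45},{"x":1.6,"y":0.1,"z":2,"spin":0,"grip":0.45},{"x":0,"y":0,"z":2.8,"spin":0,"grip":0.45},{"x":0,"y":0,"z":2.8,"spin":0,"grip":0.45},{"x":0,"y":0,"z":2.8,"spin":0,"grip":0.45},{"x":0,"y":0,"z":2.8,"spin":0,"grip":0.45},{"x":0,"y":0,"z":2,"spin":0,"grip":0.45},{"x":0,"y":0,"z":0.8,"spin":0,"grip":0.45},{"x":0,"y":0,"z":0,"spin":0,"grip":0.85},{"x":0,"y":0,"z":0,"spin":0,"grip":0.85},{"x":0,"y":0,"z":0,"spin":0,"grip":0.85},{"x":0,"y":0,"z":0,"spin":0,"grip":0.9},{"x":0,"y":0,"z":0,"spin":0,"grip":0.9},{"x":0,"y":0,"z":0,"spin":0,"grip":0.9}]' 20
python3 - <<'E'
from rig import *
s=sense();print(s["qpos"].round(2))
E
```

```text
clock: 3.2
eef_pos: [598.0, -17.9, 72.4]
tcp_rot: [3.14, -0.002, 0.972]
contact_force: [1.5, 1.8, 0.7]
opening: 0.175
grasp_force: 21.3
[-0.03  0.5   1.81  0.    0.83  0.57]
```

```bash
python3 -m jog '[{"x":0.06,"y":-1.15,"z":0,"spin":0.1,"grip":0.9},{"x":0.06,"y":-1.15,"z":0,"spin":0.1,"grip":0.9},{"x":0.06,"y":-1.15,"z":0,"spin":0.1,"grip":0.9},{"x":0.06,"y":-1.15,"z":0,"spin":0.1,"grip":0.9},{"x":0.06,"y":-1.15,"z":0,"spin":0.1,"grip":0.9},{"x":0.06,"y":-1.15,"z":0,"spin":0.1,"grip":0.9},{"x":0.06,"y":-1.15,"z":0,"spin":0.1,"grip":0.9},{"x":0.06,"y":-1.15,"z":0,"spin":0.1,"grip":0.9},{"x":0.06,"y":-1.15,"z":0,"spin":0.1,"grip":0.9},{"x":0.06,"y":-1.15,"z":0,"spin":0.1,"grip":0.9},{"x":0,"y":0,"z":0,"spin":0,"grip":0.9},{"x":0,"y":0,"z":0,"spin":0,"grip":0.9}]' 20
```

```text
clock: 4.2
eef_pos: [545.8, 80.9, 72.2]
tcp_rot: [3.141, 0.002, -0.027]
contact_force: [-6.0, 0.3, 8.2]
opening: 0.176
grasp_force: 22.1
```

```bash
python3 -m jog '[{"x":0.03,"y":-0.7,"z":0,"spin":0.06,"grip":0.9},{"x":0.03,"y":-0.7,"z":0,"spin":0.06,"grip":0.9},{"x":0.03,"y":-0.6,"z":0,"spin":0.06,"grip":0.9},{"x":0,"y":-0.2,"z":0,"spin":0.01,"grip":0.9},{"x":0,"y":0,"z":0,"spin":0,"grip":0.9},{"x":0,"y":0,"z":0,"spin":0,"grip":0.9}]' 30
```

```text
clock: 4.7
eef_pos: [548.3, 102.8, 72.3]
tcp_rot: [3.142, 0.003, -0.218]
contact_force: [-8.1, 3.6, 10.6]
opening: 0.176
grasp_force: 30.1
```

```bash
python3 -m jog '[{"x":0,"y":-0.2,"z":0,"spin":0,"grip":0.9},{"x":0,"y":0,"z":0,"spin":0,"grip":0.9},{"x":0,"y":0,"z":0,"spin":0,"grip":0.9}]'; python3 -m jog '[{"x":0,"y":-0.2,"z":0,"spin":0,"grip":0.9},{"x":0,"y":0,"z":0,"spin":0,"grip":0.9},{"x":0,"y":0,"z":0,"spin":0,"grip":0.9}]'
```

```text
clock: 4.95
eef_pos: [548.7, 104.4, 72.3]
tcp_rot: [3.141, 0.003, -0.218]
contact_force: [-9.1, 2.9, 11.3]
opening: 0.173
grasp_force: 30.1
clock: 5.2
eef_pos: [548.7, 104.8, 72.2]
tcp_rot: [3.139, 0.003, -0.217]
contact_force: [-9.6, -6.2, 14.1]
opening: 0.173
grasp_force: 30.4
```

```bash
python3 -m jog '[{"x":0,"y":0.2,"z":0,"spin":0,"grip":0.5},{"x":0,"y":0,"z":0,"spin":0,"grip":0.5},{"x":0,"y":0,"z":0,"spin":0,"grip":0.5},{"x":0,"y":0,"z":0,"spin":0,"grip":0.5},{"x":0,"y":0,"z":-1.5,"spin":0,"grip":0.5},{"x":0,"y":0,"z":-3,"spin":0,"grip":0.5},{"x":0,"y":0,"z":-3,"spin":0,"grip":0.5},{"x":0,"y":0,"z":-3,"spin":0,"grip":0.5},{"x":0,"y":0,"z":-3,"spin":0,"grip":0.5},{"x":0,"y":0,"z":-2,"spin":0,"grip":0.5},{"x":0,"y":0,"z":0,"spin":0,"grip":0.5},{"x":0,"y":0,"z":0,"spin":0,"grip":0.5}]'
python3 - <<'E'
from rig import *
from h import *
import pickle
s=sense();f=grab_frame("wrist");g=wcam(s,f);t=grab_frame("top")
print(s["eef_pos"],s["tcp_rot"],s["contact_force"])
pickle.dump((s,g,t),open("w2.pkl","wb"));cv2.imwrite("pics/w3.png",cv2.convertScaleAbs(cv2.resize(f["pixels"],(800,600),interpolation=cv2.INTER_CUBIC),alpha=1.4))
E
```

```text
clock: 6.2
eef_pos: [551.1, 104.4, 227.5]
tcp_rot: [-3.14, -0.003, -0.217]
contact_force: [-0.6, -0.0, -0.7]
opening: 0.496
grasp_force: 0.0
[551.06811109 104.37520761 227.48845324] [-3.14048477e+00 -2.62930579e-03 -2.17114889e-01] [-0.60770744 -0.01516664 -0.73061881]
```

View pics/w3.png

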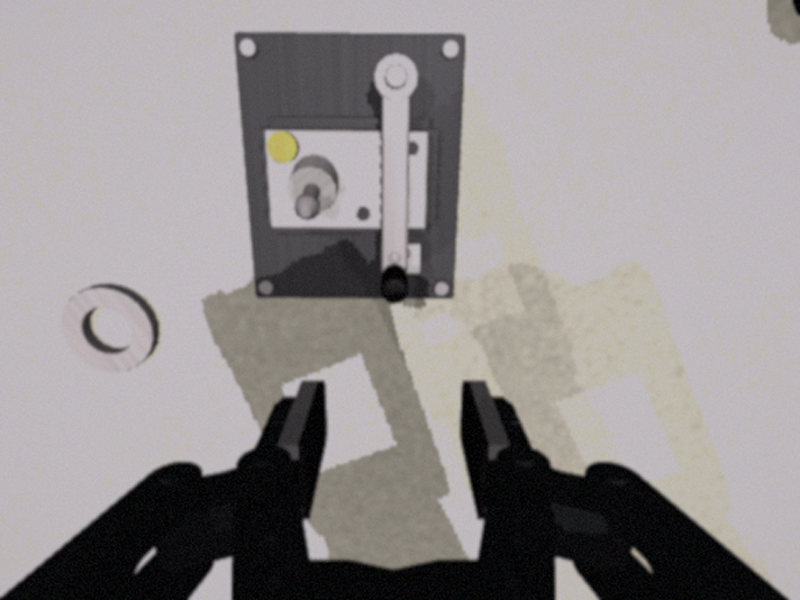

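The keeper lies shut along the fixture. The knob top is at (394,282), the pin top at (396,76) and the nipple tip at about (305,208). The plate corners are at (236,35), (464,36), (453,297) and (258,297), and the block corners at (264,130), (434,132), (426,229) and (271,229).

Run:
```python
import pickle
from h import *
s,g,t=pickle.load(open("w2.pkl","rb"))
W=lambda u,v,z:at(g,u*.64,v*.64,z)
k=W(394,282,99);h=W(396,76,70);print("knob",k,"pin",h,np.hypot(*(k-h)[:2]),"yaw",np.arctan2(*(h-k)[1::-1]))
c=np.array([W(236,35,10),W(464,36,10),W(453,297,10),W(258,297,10)])
print(c.mean(0),[np.hypot(*(c[i]-c[i-1])[:2]) for i in range(4)],np.arctan2(*(c[0]-c[3])[1::-1]),np.arctan2(*(c[1]-c[2])[1::-1]))
b=np.array([W(264,130,50),W(434,132,50),W(426,229,50),W(271,229,50)]);B=b.mean(0)
print(B,[np.hypot(*(b[i]-b[i-1])[:2]) for i in range(4)])
y=-.217;R=np.array([[np.cos(y),-np.sin(y)],[np.sin(y),np.cos(y)]])
print("tip from block",B[:2]+R@[-42*np.sin(.349),20],"tip seen",W(305,208,89.5))
C=c.mean(0)[:2];print("knob pred",C+R@[-57,-30])
```

```text
knob [555.26920746 103.04932784  99.        ] pin [661.73891185  78.55507931  70.        ] 109.25093210167256 yaw -0.22612384149848588
[611.380072   120.01316388  10.        ] [np.float64(177.0081656309099), np.float64(146.80395958662467), np.float64(176.36632501735622), np.float64(147.19836944261766)] -0.22107514374772116 -0.21884874848636346
[611.26237208 119.59327401  50.        ] [np.float64(60.112690047247376), np.float64(102.80373325560036), np.float64(59.061516245982645), np.float64(99.54962890750359)]
tip from block [601.54297115 142.2164344 ] tip seen [604.95882199 142.77330029  89.5       ]
knob pred [549.2578219  102.98888584]
```

```bash
python3 -m jog '[{"x":0,"y":2,"z":0,"spin":0,"grip":0.4},{"x":0,"y":3.5,"z":0,"spin":0,"grip":0.4},{"x":0,"y":3.5,"z":0,"spin":0,"grip":0.4},{"x":0,"y":3.5,"z":0,"spin":0,"grip":0.4},{"x":-0.6,"y":3.5,"z":0,"spin":0,"grip":0.4},{"x":0,"y":3.5,"z":0,"spin":0,"grip":0.4},{"x":0,"y":3.5,"z":0,"spin":0,"grip":0.4},{"x":0,"y":3.5,"z":0,"spin":0,"grip":0.4},{"x":0,"y":3.5,"z":0,"spin":0,"grip":0.4},{"x":0,"y":3.5,"z":0,"spin":0,"grip":0.4},{"x":0,"y":3.2,"z":0,"spin":0,"grip":0.4},{"x":0,"y":0,"z":0,"spin":0,"grip":0.4},{"x":0,"y":0,"z":0,"spin":0,"grip":0.4}]'
python3 - <<'E'
from rig import *
from h import *
import pickle
s=sense();f=grab_frame("wrist");g=wcam(s,f)
print(s["eef_pos"],s["tcp_rot"],s["opening"])
pickle.dump((s,g),open("w3.pkl","wb"));cv2.imwrite("pics/w4.png",cv2.convertScaleAbs(cv2.resize(f["pixels"],(800,600),interpolation=cv2.INTER_CUBIC),alpha=1.6))
E
```

```text
clock: 7.38
eef_pos: [464.2, -253.9, 224.7]
tcp_rot: [-3.141, 0.003, -0.22]
contact_force: [0.3, 0.5, 0.3]
opening: 0.601
grasp_force: 0.0
[ 464.15606512 -253.90129963  224.68220783] [-3.14074669e+00  2.62765360e-03 -2.20262339e-01] 0.6011367419344584
```

View pics/w4.png

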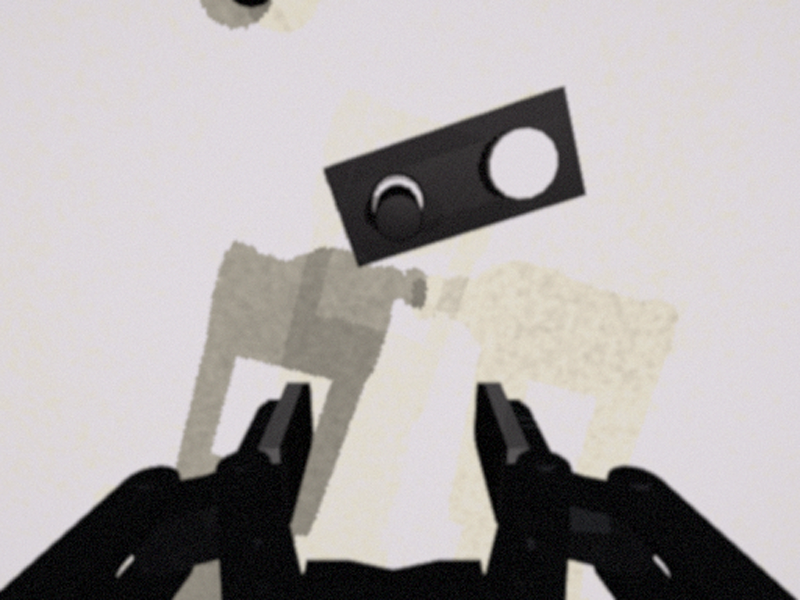

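The barrel top is at about (398,214), the plug is to its right at (524,162), and the rack corners are at (324,169), (563,88), (585,194) and (359,266).

Run:
```python
import pickle
from h import *
s,g=pickle.load(open("w3.pkl","rb"))
W=lambda u,v,z:at(g,u*.64,v*.64,z)
print("top",W(398,214,104),"nose",W(398,204,46),"plug",W(524,162,54))
c=np.array([W(324,169,30),W(563,88,30),W(585,194,30),W(359,266,30)]);m=c.mean(0);print(m,[np.hypot(*(c[i]-c[i-1])[:2]) for i in range(4)])
v=(c[0]+c[3]-c[1]-c[2])[:2];v/=np.hypot(*v);print("hole",m[:2]+40*v,"other",m[:2]-40*v,"yaw",np.arctan2(-v[0],v[1]))
p=(m[:2]+40*v+W(398,214,104)[:2])/2;d=p-s["eef_pos"][:2];y=s["tcp_rot"][2]
print(p,np.cos(y)*d[0]+np.sin(y)*d[1],np.sin(y)*d[0]-np.cos(y)*d[1])
```

```text
top [ 505.57132791 -265.68035477  104.        ] nose [ 503.09768403 -265.680252     46.        ] plug [ 512.05528049 -345.26855863   54.        ]
[ 506.92157433 -305.26845919   30.        ] [np.float64(68.48999043725799), np.float64(158.05189698640265), np.float64(68.14097571104442), np.float64(158.33878134776285)]
hole [ 503.15419725 -265.44626852] other [ 510.68895141 -345.09064986] yaw 0.09432423287416593
[ 504.36276258 -265.56331164] 41.78329236741671 2.595674049525675
```

```bash
python3 -m jog '[{"x":2.1,"y":0.13,"z":0,"spin":0,"grip":0.4},{"x":2.05,"y":0.13,"z":0,"spin":0,"grip":0.4},{"x":0,"y":0,"z":2.5,"spin":0,"grip":0.4},{"x":0,"y":0,"z":2.5,"spin":0,"grip":0.4},{"x":0,"y":0,"z":2.5,"spin":0,"grip":0.4},{"x":0,"y":0,"z":2.5,"spin":0,"grip":0.4},{"x":0,"y":0,"z":2.5,"spin":0,"grip":0.4},{"x":0,"y":0,"z":2.5,"spin":0,"grip":0.4},{"x":0,"y":0,"z":1.2,"spin":0,"grip":0.4},{"x":0,"y":0,"z":0.6,"spin":0,"grip":0.4},{"x":0,"y":0,"z":0,"spin":0,"grip":0.8},{"x":0,"y":0,"z":0,"spin":0,"grip":0.8},{"x":0,"y":0,"z":0,"spin":0,"grip":0.8},{"x":0,"y":0,"z":0,"spin":0,"grip":0.8},{"x":0,"y":0,"z":0,"spin":0,"grip":0.8},{"x":0,"y":0,"z":0,"spin":0,"grip":0.8}]' 20
```

```text
clock: 8.77
eef_pos: [505.6, -264.7, 59.0]
tcp_rot: [3.141, -0.001, -0.217]
contact_force: [-0.6, -0.4, 2.2]
opening: 0.297
grasp_force: 22.4
```

```bash
python3 -m jog '[{"x":0,"y":0,"z":-0.6,"spin":0,"grip":0.8},{"x":0,"y":0,"z":-0.6,"spin":0,"grip":0.8},{"x":0,"y":0,"z":0,"spin":0,"grip":0.8},{"x":-0.3,"y":0,"z":0,"spin":0,"grip":0.8},{"x":-0.3,"y":0,"z":0,"spin":0,"grip":0.8},{"x":-0.3,"y":0,"z":0,"spin":0,"grip":0.8},{"x":-0.3,"y":0,"z":0,"spin":0,"grip":0.8},{"x":-0.3,"y":0,"z":0,"spin":0,"grip":0.8}]' 20;  python3 -m jog '[{"x":-0.3,"y":0,"z":0,"spin":0,"grip":0.8},{"x":-0.3,"y":0,"z":0,"spin":0,"grip":0.8},{"x":-0.2,"y":0,"z":0,"spin":0,"grip":0.8},{"x":0,"y":0,"z":0,"spin":0,"grip":0.8}]'
python3 - <<'E'
from rig import *
from h import *
import pickle
s=sense();f=grab_frame("wrist");g=wcam(s,f);t=grab_frame("scene")
pickle.dump((s,g,t),open("w4.pkl","wb"))
a=cv2.resize(f["pixels"],(400,300));b=cv2.resize(t["pixels"][190:310,85:245],(400,300),interpolation=cv2.INTER_CUBIC)
w=cv2.resize(f["pixels"][150:300,156:356],(800,600),interpolation=cv2.INTER_CUBIC)
w=cv2.resize(f["pixels"],(800,600));w[:300,400:]=b
cv2.imwrite("pics/w5.png",cv2.convertScaleAbs(w,alpha=1.8))
E
```

```text
clock: 9.43
eef_pos: [492.3, -262.3, 71.3]
tcp_rot: [3.14, -0.005, -0.217]
contact_force: [4.7, -2.6, 2.3]
opening: 0.295
grasp_force: 22.3
clock: 9.77
eef_pos: [483.8, -260.3, 71.0]
tcp_rot: [3.141, -0.003, -0.217]
contact_force: [4.8, -2.9, 2.6]
opening: 0.299
grasp_force: 22.6
```

View pics/w5.png

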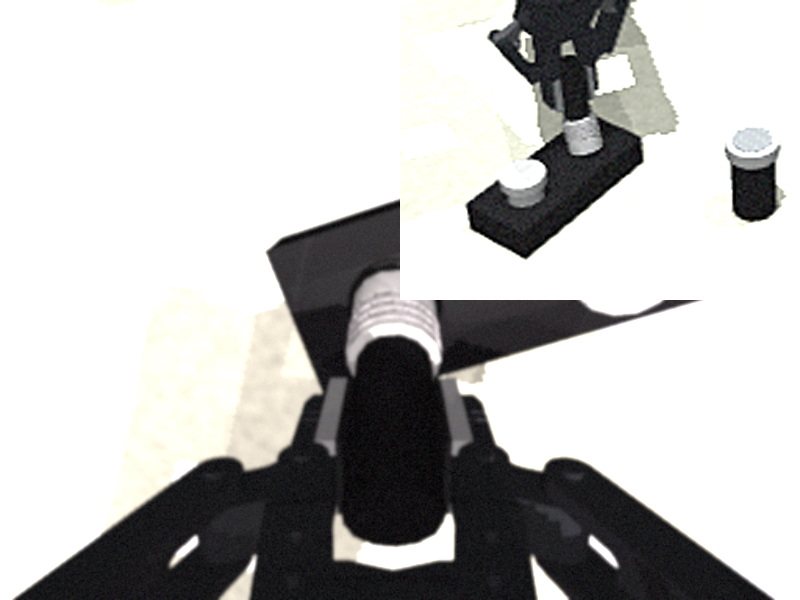

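The coupler has tilted as intended. In the wrist view, the barrel/nose junction on its front side is at row 337 and the far edge of the barrel top is at row 545.

```bash
cat > tilt.py <<'E'
from h import *
from scipy.optimize import least_squares
def solve(s,g,r1,r2,col=393,zp=-19,rim=47):
    from scipy.spatial.transform import Rotation as Ro
    R=Ro.from_euler("xyz",s["tcp_rot"]).as_matrix()
    def pt(th,xo,sg,h,r):
        v=np.array([xo+sg*r,rim-h-zp]) # rel pivot, upright
        c,q=np.cos(th),np.sin(th)
        return np.array([c*v[0]+q*v[1],0,-q*v[0]+c*v[1]+zp])
    def row(*a): return proj(g,R@pt(*a)+s["eef_pos"])[0]/.64
    f=lambda p:[row(p[0],p[1],1,34,13)[1]-r1,row(p[0],p[1],-1,92,13)[1]-r2]
    o=least_squares(f,[.34,0]);th,xo=o.x
    seat=pt(th,xo,0,14,0)
    return th,xo,seat
E
python3 - <<'E'
import pickle
from tilt import *
s,g,t=pickle.load(open("w4.pkl","rb"))
for zp in(-14,-19,-24):print(zp,solve(s,g,337,545,zp=zp))
print(solve(s,g,340,545),solve(s,g,337,549))
E
```

```text
-14 (np.float64(0.13655907784527344), np.float64(2.657268950857979), array([ 9.03087739,  0.        , 32.20069623]))
-19 (np.float64(0.13749262724466446), np.float64(1.9277552175870634), array([ 9.03667412,  0.        , 32.24504621]))
-24 (np.float64(0.13845620549253831), np.float64(1.1872733221029699), array([ 9.04272416,  0.        , 32.29066315]))
(np.float64(0.1055626082398641), np.float64(1.545580422583851), array([ 7.01604328,  0.        , 32.54768623])) (np.float64(0.18300303141967592), np.float64(0.8737306264618467), array([10.32227106,  0.        , 31.97268019]))
```

```bash
python3 -m jog '[{"x":0,"y":0,"z":0,"spin":0,"grip":0.9},{"x":0,"y":0,"z":-0.8,"spin":0,"grip":0.9},{"x":0,"y":0,"z":-2,"spin":0,"grip":0.9},{"x":0,"y":0,"z":-2.5,"spin":0,"grip":0.9},{"x":0,"y":0,"z":-2.5,"spin":0,"grip":0.9},{"x":0,"y":0,"z":-2.5,"spin":0,"grip":0.9},{"x":0,"y":-1,"z":-2,"spin":0,"grip":0.9},{"x":0.2,"y":-2.5,"z":0,"spin":0,"grip":0.9},{"x":0,"y":-2.8,"z":0,"spin":0,"grip":0.9},{"x":0,"y":-2.8,"z":0,"spin":0,"grip":0.9},{"x":0,"y":-2.8,"z":0,"spin":0,"grip":0.9},{"x":0,"y":-2.8,"z":0,"spin":0,"grip":0.9},{"x":0,"y":-2.8,"z":0,"spin":0,"grip":0.9},{"x":0,"y":-2,"z":0,"spin":0,"grip":0.9},{"x":0,"y":-1,"z":0,"spin":0,"grip":0.9},{"x":0,"y":0,"z":0,"spin":0,"grip":0.9}]' 60
python3 - <<'E'
from rig import *
from h import *
import pickle
s=sense();f=grab_frame("wrist");g=wcam(s,f);t=grab_frame("scene")
pickle.dump((s,g,t),open("w5.pkl","wb"));print(s["eef_pos"],s["tcp_rot"])
print(proj(t,s["eef_pos"]), -P(t)[1].T@P(t)[2])
w=cv2.convertScaleAbs(cv2.resize(f["pixels"][150:360,190:315],(476,600)[::1] and (357,600),interpolation=cv2.INTER_CUBIC),alpha=1.6)
c=proj(t,s["eef_pos"])[0].astype(int);b=cv2.convertScaleAbs(cv2.resize(t["pixels"][c[1]-45:c[1]+30,c[0]-27:c[0]+28],(440,600),interpolation=cv2.INTER_CUBIC),alpha=1.6)
cv2.imwrite("pics/w6.png",np.hstack([w,b]));print(c)
E
```

```text
clock: 11.2
eef_pos: [528.1, -57.9, 192.5]
tcp_rot: [-3.141, 0.003, -0.215]
contact_force: [0.2, -0.8, -1.9]
opening: 0.292
grasp_force: 59.4
[528.06716708 -57.92218659 192.51560953] [-3.14148028e+00  2.68819480e-03 -2.15029025e-01]
[[223.24606515 157.83930413]] [1236.02864057 -826.14044615  755.8265715 ]
[223 157]
```

View pics/w6.png

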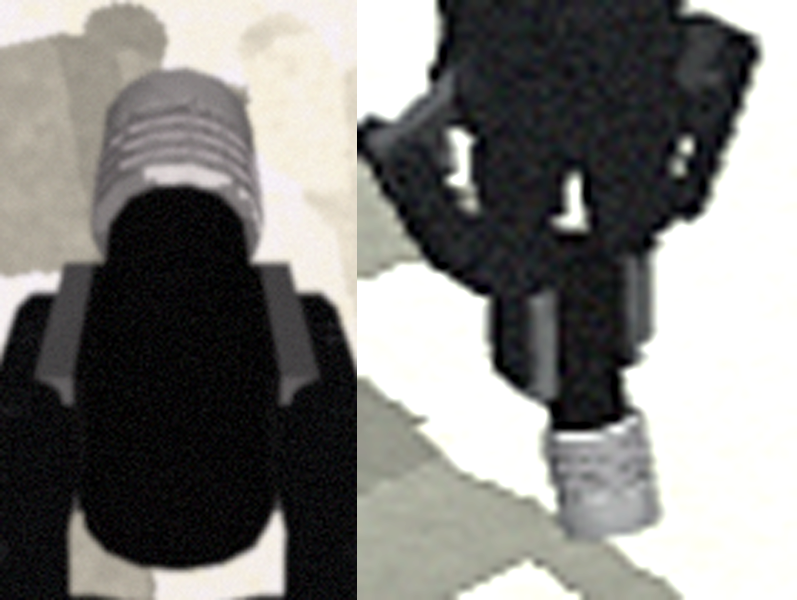

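The wrist crop on the left shows the rim at row 68, the shoulder at 165, the barrel junction at 186 and the top edge at 568. In the scene crop on the right, the nose leans to the lower right, with its axis running from about (585,400) to (608,525).

Run:
```python
import pickle
from h import *
from scipy.optimize import least_squares
from scipy.spatial.transform import Rotation as Ro
s,g,t=pickle.load(open("w5.pkl","rb"))
R=Ro.from_euler("xyz",s["tcp_rot"]).as_matrix()
def pt(th,xo,sg,h,r,zp=-19,rim=47):
    v=np.array([xo+sg*r,rim-h-zp]);c,q=np.cos(th),np.sin(th)
    return R@np.array([c*v[0]+q*v[1],0,-q*v[0]+c*v[1]+zp])+s["eef_pos"]
obs=[(1,0,16,68),(1,34,16,165),(1,34,13,186),(-1,92,13,568)]
obs=[(a,b,c,150+r/2.856) for a,b,c,r in obs]
def f(p):
    return [proj(g,pt(p[0],p[1],a,b,c,rim=47+p[3]))[0][1]+p[2]-r for a,b,c,r in obs]
for fix in("bias0","free"):
    fun=(lambda p:f([p[0],p[1],0,p[2]])+[p[2]/2]) if fix=="bias0" else (lambda p:f(p)+[p[1]/1.5,p[2]/10,p[3]/2])
    o=least_squares(fun,[.34,0,0] if fix=="bias0" else [.34,0,0,0]);print(fix,o.x,np.round(o.fun,1))
for th in(.1,.15,.2,.25,.3,.35,.4):
    a,b=proj(t,pt(th,0,0,34,0))[0],proj(t,pt(th,0,0,0,0))[0];T=proj(t,pt(th,0,0,50,0))[0]
    print(th,np.round((a-[196,112])*8+[357,0]),np.round((b-[196,112])*8+[357,0]),((b-T)/(b-T)[1])[0].round(3),[round(float(proj(g,pt(th,0,x,y,z))[0][1]-r),1) for x,y,z,r in obs])
```

```text
bias0 [ 0.28028305 -1.95117429  2.75665698] [ 0.5  0.9 -1.9  0.6  1.4]
free [ 0.27337305 -0.48139818  1.5342797   2.52596287] [ 0.7  0.6 -2.   0.8 -0.3  0.2  1.3]
0.1 [582. 407.] [592. 507.] 0.097 [15.4, 7.6, 5.3, 2.6]
0.15 [585. 409.] [598. 510.] 0.127 [11.1, 5.6, 3.3, 3.5]
0.2 [588. 410.] [604. 512.] 0.156 [6.8, 3.8, 1.3, 4.1]
0.25 [591. 411.] [610. 514.] 0.185 [2.5, 2.1, -0.5, 4.5]
0.3 [594. 411.] [617. 516.] 0.213 [-1.6, 0.5, -2.2, 4.7]
0.35 [597. 412.] [622. 517.] 0.241 [-5.6, -1.0, -3.8, 4.6]
0.4 [600. 412.] [628. 517.] 0.269 [-9.6, -2.3, -5.3, 4.4]
```

```bash
python3 -m jog '[{"x":0.2,"y":1.5,"z":0,"spin":0,"grip":0.9},{"x":0,"y":2.8,"z":0,"spin":0,"grip":0.9},{"x":0,"y":2.8,"z":0,"spin":0,"grip":0.9},{"x":0,"y":2.8,"z":0,"spin":0,"grip":0.9},{"x":0,"y":2.8,"z":0,"spin":0,"grip":0.9},{"x":0,"y":2.8,"z":0,"spin":0,"grip":0.9},{"x":0,"y":2.8,"z":0,"spin":0,"grip":0.9},{"x":0,"y":2.4,"z":0,"spin":0,"grip":0.9},{"x":0,"y":0,"z":2,"spin":0,"grip":0.9},{"x":0,"y":0,"z":2.5,"spin":0,"grip":0.9},{"x":0,"y":0,"z":2.5,"spin":0,"grip":0.9},{"x":0,"y":0,"z":1.5,"spin":0,"grip":0.9},{"x":0,"y":0,"z":0,"spin":0,"grip":0.9},{"x":0,"y":0,"z":0,"spin":0,"grip":0.9}]' 60
```

```text
clock: 12.47
eef_pos: [485.0, -262.9, 107.7]
tcp_rot: [-3.141, 0.002, -0.218]
contact_force: [0.1, -0.3, -1.6]
opening: 0.289
grasp_force: 59.5
```

```bash
python3 -m jog '[{"x":0,"y":-0.24,"z":1,"spin":0,"grip":0.9},{"x":0,"y":0,"z":1.5,"spin":0,"grip":0.9},{"x":0,"y":0,"z":1.1,"spin":0,"grip":0.9},{"x":0,"y":0,"z":0,"spin":0,"grip":0.9}]' 60; python3 -m jog '[{"x":0,"y":0,"z":0,"spin":0,"grip":0.9},{"x":-0.15,"y":0,"z":0,"spin":0,"grip":0.9},{"x":-0.2,"y":0,"z":0,"spin":0,"grip":0.9},{"x":-0.2,"y":0,"z":0,"spin":0,"grip":0.9},{"x":-0.15,"y":0,"z":0,"spin":0,"grip":0.9},{"x":0,"y":0,"z":0,"spin":0,"grip":0.9}]' 20
```

```text
clock: 12.8
eef_pos: [486.1, -259.8, 70.9]
tcp_rot: [3.142, 0.002, -0.217]
contact_force: [-1.2, -0.8, -2.8]
opening: 0.292
grasp_force: 59.3
clock: 13.3
eef_pos: [482.9, -259.7, 73.8]
tcp_rot: [3.14, -0.007, -0.218]
contact_force: [6.9, -2.3, -3.8]
opening: 0.29
grasp_force: 59.4
```

```bash
python3 -m jog '[{"x":0,"y":0,"z":0,"spin":0,"grip":0.8},{"x":0,"y":0,"z":0,"spin":0,"grip":0.8},{"x":0,"y":0,"z":0,"spin":0,"grip":0.8}]' 20
```

```text
clock: 13.55
eef_pos: [482.9, -259.7, 73.8]
tcp_rot: [3.14, -0.007, -0.217]
contact_force: [7.2, -2.1, -3.4]
opening: 0.29
grasp_force: 59.4
```

```bash
python3 -m jog '[{"x":-0.2,"y":0,"z":0,"spin":0,"grip":0.8},{"x":-0.2,"y":0,"z":0,"spin":0,"grip":0.8},{"x":0,"y":0,"z":0,"spin":0,"grip":0.8},{"x":0,"y":0,"z":0,"spin":0,"grip":0.8}]' 20; python3 -m jog '[{"x":-0.2,"y":0,"z":0,"spin":0,"grip":0.8},{"x":-0.2,"y":0,"z":0,"spin":0,"grip":0.8},{"x":0,"y":0,"z":0,"spin":0,"grip":0.8},{"x":0,"y":0,"z":0,"spin":0,"grip":0.8}]' 20
```

```text
clock: 13.88
eef_pos: [480.4, -259.5, 74.4]
tcp_rot: [3.139, -0.01, -0.217]
contact_force: [10.2, -3.3, -3.0]
opening: 0.285
grasp_force: 59.7
clock: 14.22
eef_pos: [475.8, -258.6, 74.3]
tcp_rot: [3.139, -0.009, -0.217]
contact_force: [7.9, -4.6, 0.1]
opening: 0.287
grasp_force: 60.5
```

```bash
python3 -m jog '[{"x":0.2,"y":0,"z":0,"spin":0,"grip":0.9},{"x":0,"y":0,"z":-0.8,"spin":0,"grip":0.9},{"x":0,"y":0,"z":-2,"spin":0,"grip":0.9},{"x":0,"y":0,"z":-2.5,"spin":0,"grip":0.9},{"x":0,"y":0,"z":-2.5,"spin":0,"grip":0.9},{"x":0,"y":0,"z":-2.5,"spin":0,"grip":0.9},{"x":0,"y":-1,"z":-1.8,"spin":0,"grip":0.9},{"x":0.3,"y":-2.5,"z":0,"spin":0,"grip":0.9},{"x":0.3,"y":-2.8,"z":0,"spin":0,"grip":0.9},{"x":0.3,"y":-2.8,"z":0,"spin":0,"grip":0.9},{"x":0,"y":-2.8,"z":0,"spin":0,"grip":0.9},{"x":0,"y":-2.8,"z":0,"spin":0,"grip":0.9},{"x":0,"y":-2.8,"z":0,"spin":0,"grip":0.9},{"x":0,"y":-2,"z":0,"spin":0,"grip":0.9},{"x":0,"y":-0.8,"z":0,"spin":0,"grip":0.9},{"x":0,"y":0,"z":0,"spin":0,"grip":0.9}]' 60
cat > prof.py <<'E'
from rig import *
from h import *
import pickle
s0,g0,t0=pickle.load(open("w5.pkl","rb"))
s=sense();f=grab_frame("wrist");g=wcam(s,f);t=grab_frame("scene")
pickle.dump((s,g,t),open("w6.pkl","wb"));print(s["eef_pos"])
for c in (252,):
    for im in (g0["pixels"],f["pixels"]):
        p=im[:,c-2:c+3].mean((1,2));print("rim..",p[140:225].round().astype(int).tolist());print("top",p[335:360].round().astype(int).tolist())
E
python3 prof.py
```

```text
clock: 15.55
eef_pos: [526.4, -59.3, 193.6]
tcp_rot: [-3.141, 0.0, -0.215]
contact_force: [-0.4, 1.0, -0.6]
opening: 0.288
grasp_force: 60.2
[526.38604637 -59.30140999 193.60526825]
rim.. [150, 150, 151, 151, 151, 150, 150, 150, 150, 148, 149, 149, 149, 150, 150, 151, 151, 150, 150, 150, 150, 149, 150, 149, 150, 150, 150, 150, 150, 150, 150, 150, 146, 131, 106, 86, 81, 83, 83, 84, 86, 86, 87, 87, 88, 89, 82, 70, 66, 73, 85, 96, 91, 78, 75, 82, 93, 97, 91, 82, 77, 85, 97, 95, 85, 79, 81, 101, 123, 133, 135, 133, 130, 115, 80, 39, 11, 7, 5, 4, 6, 6, 3, 5, 4]
top [5, 6, 7, 4, 7, 5, 6, 7, 2, 5, 6, 1, 5, 24, 74, 119, 143, 148, 148, 148, 148, 148, 149, 148, 148]
rim.. [151, 150, 150, 150, 150, 150, 151, 149, 150, 149, 150, 150, 150, 152, 152, 152, 151, 150, 150, 150, 150, 150, 150, 150, 144, 122, 100, 91, 90, 91, 92, 93, 93, 94, 94, 95, 95, 97, 98, 95, 90, 87, 87, 87, 94, 103, 100, 89, 85, 86, 94, 103, 99, 88, 85, 88, 94, 102, 101, 94, 89, 90, 99, 116, 127, 130, 130, 130, 121, 95, 56, 24, 7, 7, 5, 8, 6, 10, 6, 10, 9, 8, 5, 7, 4]
top [4, 4, 6, 5, 3, 4, 5, 3, 4, 2, 4, 18, 59, 106, 135, 147, 148, 149, 149, 149, 150, 149, 149, 149, 148]
```

```bash
cat > fit.py <<'E'
import pickle,sys
from h import *
from scipy.optimize import least_squares
from scipy.spatial.transform import Rotation as Ro
def run(fn,rows):
    s,g,t=pickle.load(open(fn,"rb"))
    R=Ro.from_euler("xyz",s["tcp_rot"]).as_matrix()
    def tp(th,xo,sg,h,r,zp=-19,rim=47):
        v=np.array([xo+sg*r,rim-h-zp]);c,q=np.cos(th),np.sin(th)
        return np.array([c*v[0]+q*v[1],0,-q*v[0]+c*v[1]+zp])
    ob=list(zip([1,1,1,-1],[0,34,34,92],[16,16,13,13],rows))
    f=lambda p:[proj(g,R@tp(p[0],p[1],a,b,c,rim=47+p[3])+s["eef_pos"])[0][1]+p[2]-r for a,b,c,r in ob]+[p[1]/1.5,p[2]/10,p[3]/2]
    o=least_squares(f,[.34,0,0,0]);p=o.x
    print(fn,p.round(3),o.fun.round(1),"seat tool",tp(p[0],p[1],0,14,0,rim=47+p[3]).round(1),"grasp-axis tool x at pivot",p[1])
if __name__=="__main__":
    run("w5.pkl",[173.5,207.3,214,349]);run("w6.pkl",[165.3,203,209.7,347])
E
python3 fit.py
```

```text
w5.pkl [ 0.267 -0.314  0.258  1.918] [ 0.5  0.5 -1.5  0.6 -0.2  0.   1. ] seat tool [13.9  0.  33.1] grasp-axis tool x at pivot -0.3140928939079478
w6.pkl [ 0.35  -0.438 -0.922  2.242] [ 0.4  0.6 -1.6  0.6 -0.3 -0.1  1.1] seat tool [18.2  0.  32.1] grasp-axis tool x at pivot -0.4383137668145049
```

```bash
python3 -m jog '[{"x":0.25,"y":-1.5,"z":0,"spin":0,"grip":0.9},{"x":0,"y":-2.5,"z":0,"spin":0,"grip":0.9},{"x":0,"y":-2.8,"z":0,"spin":0,"grip":0.9},{"x":0,"y":-2.8,"z":0,"spin":0,"grip":0.9},{"x":0,"y":-2.8,"z":0,"spin":0,"grip":0.9},{"x":0,"y":-2.8,"z":0,"spin":0,"grip":0.9},{"x":0,"y":-2.8,"z":0,"spin":0,"grip":0.9},{"x":0,"y":-2.2,"z":0,"spin":0,"grip":0.9},{"x":0,"y":-1.2,"z":0,"spin":0,"grip":0.9},{"x":0,"y":0,"z":0,"spin":0,"grip":0.9},{"x":0,"y":0,"z":1.5,"spin":0,"grip":0.9},{"x":0,"y":0,"z":2,"spin":0,"grip":0.9},{"x":0,"y":0,"z":0.8,"spin":0,"grip":0.9},{"x":0,"y":0,"z":0,"spin":0,"grip":0.9},{"x":0,"y":0,"z":0,"spin":0,"grip":0.9}]' 100
python3 - <<'E'
from rig import *
from h import *
import pickle
s=sense();f=grab_frame("wrist");g=wcam(s,f);t=grab_frame("scene");print(s["eef_pos"],s["tcp_rot"])
pickle.dump((s,g,t),open("w7.pkl","wb"))
w=cv2.convertScaleAbs(cv2.resize(f["pixels"][110:290,170:330],(480,540),interpolation=cv2.INTER_CUBIC),alpha=1.6)
c=proj(t,[600,142,100])[0].astype(int);b=cv2.convertScaleAbs(cv2.resize(t["pixels"][c[1]-34:c[1]+20,c[0]-16:c[0]+16],(320,540),interpolation=cv2.INTER_CUBIC),alpha=1.6)
cv2.imwrite("pics/w7.png",np.hstack([w,b]));print(c)
E
```

```text
clock: 16.9
eef_pos: [575.0, 146.4, 150.2]
tcp_rot: [3.141, 0.001, -0.218]
contact_force: [0.1, 1.0, -1.1]
opening: 0.281
grasp_force: 98.2
[574.9773963  146.42529909 150.23547904] [ 3.14089851e+00  9.98766559e-04 -2.18236452e-01]
[292 168]
```

View pics/w7.png

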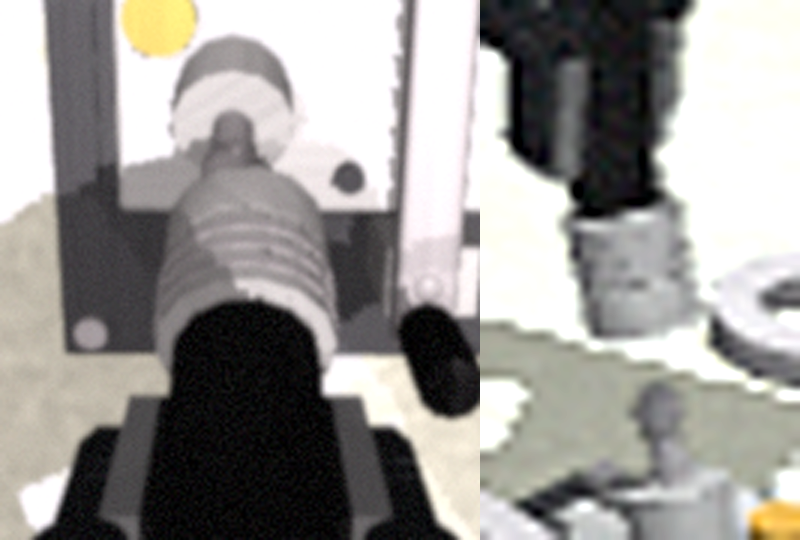

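The last picture shows the coupler just above the nipple. In the wrist crop, the nipple and boss centre is at column 233 and the coupler axis at column 246. In the scene crop, the rim centre is at about (645,325) and the nipple tip at (658,384). I'll check both against projections.

Run:
```python
import pickle
from h import *
from scipy.spatial.transform import Rotation as Ro
s,g,t=pickle.load(open("w7.pkl","rb"))
R=Ro.from_euler("xyz",s["tcp_rot"]).as_matrix();e=s["eef_pos"]
toT=lambda p:R.T@(p-e)
W=lambda c,r,z:toT(at(g,170+c/3,110+r/3,z))
print("boss top centre tool",W(234,115,50+14*.94),"neck",W(233,140,72))
# coupler barrel axis col at barrel top junction (tool z ~12)
print("coupler y",W(247,300,e[2]-12),"nose y",W(245,200,e[2]-40))
tip=np.array([602,142.5,89.5]);u=np.array([-.334,.0737,.94]);base=tip-42*u
print("tip tool",toT(tip),"boss top tool",toT(base+14*u))
S=lambda p:((proj(t,p)[0]-[292-16,168-34])*10+[480,0]).round()
print("pred tip",S(tip),"boss top",S(base+14*u),"rim",S(R@[18.2+14*np.sin(.35),0,32.1+14*np.cos(.35)]+e),"shoulder",S(R@[18.2-20*np.sin(.35),0,32.1-20*np.cos(.35)]+e))
W2=lambda p:((proj(g,p)[0]-[170,110])*3).round();print("wrist pred boss top",W2(base+14*u),"boss base",W2(base))
```

```text
boss top centre tool [40.09960355 -2.61771473 87.0336762 ] neck [35.85802256 -2.77479725 78.19779698]
coupler y [21.79225637  0.31363557 11.9784612 ] nose y [ 3.19181901e+01 -1.29712089e-02  3.99681417e+01]
tip tool [27.29215547 -2.06056234 60.70683512] boss top tool [36.89540258 -2.0889577  87.01724347]
pred tip [650. 377.] boss top [670. 473.] rim [636. 325.] shoulder [612. 206.]
wrist pred boss top [236. 128.] boss base [237.  99.]
```

```bash
python3 -m jog '[{"x":0.05,"y":-0.27,"z":0,"spin":0,"grip":0.9},{"x":0.17,"y":0,"z":0.47,"spin":0,"grip":0.9},{"x":0.17,"y":0,"z":0.47,"spin":0,"grip":0.9},{"x":0.17,"y":0,"z":0.47,"spin":0,"grip":0.9},{"x":0,"y":0,"z":0,"spin":0,"grip":0.9}]' 100;python3 -m jog '[{"x":0.17,"y":0,"z":0.47,"spin":0,"grip":0.9},{"x":0.17,"y":0,"z":0.47,"spin":0,"grip":0.9},{"x":0,"y":0,"z":0,"spin":0,"grip":0.9},{"x":0,"y":0,"z":0,"spin":0,"grip":0.9}]' 100;python3 -m jog '[{"x":0.1,"y":0,"z":0.28,"spin":0,"grip":0.9},{"x":0.1,"y":0,"z":0.28,"spin":0,"grip":0.9},{"x":0,"y":0,"z":0,"spin":0,"grip":0.9},{"x":0,"y":0,"z":0,"spin":0,"grip":0.9}]' 100
```

```text
clock: 17.42
eef_pos: [581.0, 148.8, 135.0]
tcp_rot: [3.141, 0.001, -0.217]
contact_force: [-0.3, 0.5, -1.6]
opening: 0.286
grasp_force: 98.2
clock: 17.75
eef_pos: [583.8, 148.0, 125.9]
tcp_rot: [3.141, 0.002, -0.217]
contact_force: [-2.4, -0.6, -3.8]
opening: 0.279
grasp_force: 98.2
clock: 18.08
eef_pos: [586.5, 147.7, 120.8]
tcp_rot: [3.141, 0.0, -0.217]
contact_force: [-2.5, -0.9, -4.1]
opening: 0.281
grasp_force: 98.2
```

```bash
python3 -m jog '[{"x":-0.14,"y":0,"z":0.05,"spin":0,"grip":0.9},{"x":0,"y":0,"z":0,"spin":0,"grip":0.9},{"x":0,"y":0,"z":0,"spin":0,"grip":0.9}]' 100;python3 -m jog '[{"x":0.07,"y":0,"z":0.19,"spin":0,"grip":0.9},{"x":0.07,"y":0,"z":0.19,"spin":0,"grip":0.9},{"x":0,"y":0,"z":0,"spin":0,"grip":0.9},{"x":0,"y":0,"z":0,"spin":0,"grip":0.9}]' 120
```

```text
clock: 18.33
eef_pos: [585.2, 148.1, 120.7]
tcp_rot: [-3.142, -0.0, -0.217]
contact_force: [-1.6, -1.2, -4.3]
opening: 0.283
grasp_force: 98.2
clock: 18.67
eef_pos: [586.1, 148.1, 117.4]
tcp_rot: [-3.142, 0.001, -0.217]
contact_force: [-6.6, 0.3, 6.6]
opening: 0.279
grasp_force: 117.5
```

```bash
python3 -m jog '[{"x":0.07,"y":0,"z":0.19,"spin":0,"grip":0.9},{"x":0.07,"y":0,"z":0.19,"spin":0,"grip":0.9},{"x":0,"y":0,"z":0,"spin":0,"grip":0.9},{"x":0,"y":0,"z":0,"spin":0,"grip":0.9}]' 120;python3 -m jog '[{"x":0.07,"y":0,"z":0.19,"spin":0,"grip":0.9},{"x":0.07,"y":0,"z":0.19,"spin":0,"grip":0.9},{"x":0,"y":0,"z":0,"spin":0,"grip":0.9},{"x":0,"y":0,"z":0,"spin":0,"grip":0.9}]' 120;python3 -m jog '[{"x":0.07,"y":0,"z":0.19,"spin":0,"grip":0.9},{"x":0,"y":0,"z":0,"spin":0,"grip":0.9},{"x":0,"y":0,"z":0,"spin":0,"grip":0.9}]' 120
```

```text
clock: 19.0
eef_pos: [587.5, 147.7, 113.5]
tcp_rot: [-3.142, 0.001, -0.217]
contact_force: [-6.2, 0.3, 3.9]
opening: 0.278
grasp_force: 117.5
clock: 19.33
eef_pos: [588.7, 147.4, 109.8]
tcp_rot: [3.142, 0.001, -0.217]
contact_force: [-6.8, 0.1, 6.8]
opening: 0.277
grasp_force: 117.5
clock: 19.58
eef_pos: [589.3, 147.3, 108.2]
tcp_rot: [-3.142, 0.001, -0.217]
contact_force: [-8.7, 0.4, 8.5]
opening: 0.284
grasp_force: 118.3
```

```bash
python3 -m jog '[{"x":0.05,"y":0,"z":0.14,"spin":0,"grip":0.9},{"x":0,"y":0,"z":0,"spin":0,"grip":0.9},{"x":0,"y":0,"z":0,"spin":0,"grip":0.9}]' 120;python3 -m jog '[{"x":0.03,"y":0,"z":0.1,"spin":0,"grip":0.9},{"x":0,"y":0,"z":0,"spin":0,"grip":0.9},{"x":0,"y":0,"z":0,"spin":0,"grip":0.9}]' 120
```

```text
clock: 19.83
eef_pos: [589.5, 147.3, 107.9]
tcp_rot: [-3.141, 0.002, -0.217]
contact_force: [-13.4, -0.1, 20.3]
opening: 0.277
grasp_force: 119.5
clock: 20.08
eef_pos: [589.6, 147.4, 107.7]
tcp_rot: [-3.141, 0.002, -0.217]
contact_force: [-17.8, -0.2, 29.5]
opening: 0.276
grasp_force: 120.0
```

```bash
python3 -m jog '[{"x":-0.13,"y":0,"z":-0.05,"spin":0,"grip":0.9},{"x":0,"y":0,"z":0,"spin":0,"grip":0.9},{"x":0,"y":0,"z":0,"spin":0,"grip":0.9},{"x":0,"y":0,"z":0,"spin":0,"grip":0.9}]' 120
python3 - <<'E'
import numpy as np
from rig import *
from h import *
import pickle
s=sense();f=grab_frame("wrist");g=wcam(s,f);t=grab_frame("scene");pickle.dump((s,g,t),open("w8.pkl","wb"))
p=f["pixels"][:,250:255].mean((1,2));print(p[140:225].round().astype(int).tolist(),p[335:360].round().astype(int).tolist())
E
```

```text
clock: 20.42
eef_pos: [589.2, 147.4, 107.8]
tcp_rot: [-3.141, 0.0, -0.217]
contact_force: [-13.5, -0.7, 21.1]
opening: 0.278
grasp_force: 119.3
[177, 178, 179, 178, 178, 178, 178, 178, 179, 173, 156, 131, 113, 107, 107, 107, 108, 107, 108, 108, 108, 108, 107, 104, 95, 88, 94, 103, 104, 106, 107, 107, 108, 109, 110, 111, 112, 113, 115, 116, 110, 102, 101, 102, 108, 117, 115, 105, 101, 102, 109, 118, 116, 106, 103, 103, 106, 115, 117, 112, 106, 105, 112, 129, 137, 127, 110, 102, 93, 72, 45, 19, 10, 7, 6, 8, 6, 7, 6, 7, 9, 3, 7, 7, 5] [7, 5, 8, 5, 8, 5, 6, 8, 6, 7, 7, 15, 50, 89, 112, 121, 121, 121, 122, 123, 123, 124, 125, 125, 124]
```

Run:
```python
from rig import *
s=sense();print(s["contact_force"],s["eef_pos"],s["grasp_force"])
print(sign_off())
```

```text
[-12.08150705  -0.43065992  21.2855599 ] [589.25418331 147.48029231 107.7987929 ] 119.2890465259552
the job is handed in; nothing more can be done
None
```

The job is handed in at about 20 s of the 61 s: the keeper is shut against its stop, and the coupler, tilted about 20° to match the nipple, is gripped at 119 N and holds the nipple pressed at its hard stop with about 25 N; the keeper was last seen shut just before the coupler was pushed on, and the plug, lens tube and flange ring were not touched.

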